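# Set the wavelength dial to the marked line and store it

### The job

Push the dial of the wavelength selector round by its finger stud until the white index mark on the dial lines up with the one long line on the graduated collar, leave it there, and then press the store button all the way down to save the setting and let it come back up. Work with the fingertips only: do not shift or lift the selector, do not turn the collar, do not press the button while the dial is off the line, and leave the bottle, dish, marker and tube where they are.

Things in the scene. Friction and masses are not known exactly. Their poses are not given: they have to be found in the camera images.
- selector: low grey instrument box, 210 (its x) x 170 (its y) mm, deck 45 mm above the bench, about 2.9 kg, loose on rubber feet (resists side pushes of about 10 N). Origin: centre of its underside; +x points to its rear, away from the robot within 0.3 rad. On the deck the collar and dial; at the front edge (-x) a blank black display on the left, the store button on the right.
- dial_centre (a point): centre of the dial's flat top, on its vertical turning axis, 60 mm above the bench; 24 mm in +x of the selector's centre. The dial is a black disc of 106 mm diameter, standing 5 mm above the collar, with nothing standing up from its top but the finger stud.
- dial (a joint): angle of the dial in rad, positive anticlockwise from above, stops at -3.0 and 3.0. At 0 the index mark points along the selector's +x, the stud along its -x. It starts between 1.4 and 2.5, always anticlockwise of the long line. It turns against dry friction of 0.06 N m (under 2 N at the stud) and stays where it is left.
- index_mark (a point): outer end of the index mark, a white radial line 3 mm wide and 34 mm long on the dial's black top; this point is 50 mm from the dial's axis, at the dial's top (60 mm above the bench). The index mark lies on the opposite side of the dial from the stud.
- stud_top (a point): centre of the top of the finger stud: an upright round steel pin, 14 mm diameter and 22 mm tall above the dial's top (its top is 82 mm above the bench), 36 mm from the dial's axis, opposite the index mark.
- target_line (a point): point 50 mm from the dial's axis in the direction of the target line, at the dial top's height; the index point must meet it. The target line is the one long black line (23 x 3.5 mm, 54 to 76 mm from the axis), within 0.6 rad of the selector's +x, on the stiff aluminium collar: a flat ring of 156 mm diameter, face 55 mm above the bench; its other lines, every 10 degrees, are short and thin.
- store_button (a joint): travel of the store button in m: 0 up, 0.006 fully down; spring return, about 5 N fully down.
- store_button_top (a point): centre of the top of the store button, a round black push button of 24 mm diameter in a grey housing, pressed straight down; 78 mm in -x and 48 mm in -y of the selector's centre.
- media_bottle: bystander: white bottle with green cap, 54 mm diameter, 103 mm tall, behind the selector; origin at the centre of its underside. Leave it.
- dish: bystander: round culture dish, 64 mm diameter, 14 mm tall, behind the selector; origin at the centre of its underside. Leave it.
- marker: bystander: black marker pen, 136 mm long, 15 mm thick, lying in front of the selector; origin at the middle of its underside. Leave it.
- microtube: bystander: small tube with purple cap, 40 mm long, 14 mm thick, lying in front of the selector; origin at the middle of its underside. Leave it.

How it is judged:
By the outcome, as a careful person would: the job done as asked, in the order asked, and still so for the second after the job is handed in, with the robot touching nothing.
It also fails if it takes over 64 s, if anything falls off the work surface, if the arm or the gripper's body presses on something with over 40 N, if the wrist force passes 120 N, or if a joint passes its speed limit or range.

### The arm

A 6-joint arm with a two-finger parallel gripper is mounted at the origin on a cart in front of the work surface, level with it; the furniture and walls round the work are solid. World frame = base frame: x ahead of the robot, y to its left, z up, the work surface at z = 0. Lengths are in mm, angles in rad, forces in N, time in s.
With the tool pointing down it reaches from about 325 to 775 mm from the base axis. Payload 9.3 kg.
Tool frame: the origin (TCP) lies midway between the tips of the shut fingers; the grasp point (between the pads) lies 19 mm behind it (robot.pinch_z is the y of the grasp point in the tool frame, in mm); y points along the fingers, x is the direction in which the jaws open and shut, and the axes are right-handed (so a half turn about y gives the same grasp; the last joint's range is limited). The gripper opens to 85 mm and grips with 20 to 120 N. Pads are 22 mm wide; open, the fingers measure 114 mm over their backs; the gripper's body (76 mm by 85 mm) begins 54 mm behind the grasp point. The pads swing forward as they close: fully open they stand 13 mm farther back than shut.
Start: joints at [-1.488, 0.259, 0.021, 1.334, 0, 1.418], TCP at [128.485, -534.779, 231.279] pointing down, gripper open.
Joint ranges: [-3.04, 3.04], [-0.91, 1.82], [-1.04, 1.36], [-1.92, 1.95], [-1.52, 1.45], [-3.14, 3.14]. Speed limits (rad/s): [2.22, 2.22, 2.79, 3.14, 3.14, 3.14].

### API

Orientations are given as a unit quaternion [w, x, y, z].
In Python, from bench import robot gives the robot as it stands.
- The arm moves only by the tool carry_out, never from a script. Its argument "increments" is a list of rows, each a list of 3 entries, a list of its own where there are three numbers: the closure, from 0 (fully open) to 1 (shut), then the shift along the tool's x, y, z in cm, then the turn, a rotation vector about the tool's x, y, z in rad. In form: [[grip, [tx, ty, tz], [ax, ay, az]], ...]. A call has exactly 5 rows; each row shifts and turns the pose as measured when the row begins, along the tool's axes as they then stand; what a row does not reach is not made up. A row lasts 1/12 s, in which the tool goes at most 41.7 mm and 7.16 degrees, less where a joint would pass 70% of its speed; a pose out of reach is approached as far as the arm can. A call with a gripper value outside its range is refused whole. The fingers move at their own pace and stop on an object; the grip force is fixed at half the most. Time passes only in rows, so rows that do not move let the fingers close, or fill a call up. It gives the time, the measured TCP pose, the force and the opening at its end, in the units of the state.
- robot.read_state(): the state, without advancing time (a new reading comes with each control period).
- robot.capture(name): name is "scene" or "top" or "wrist"; returns (picture, depth): 420x560x3 uint8, red, green, blue; 420x560 float32, mm along the optical axis (not along the pixel's ray), 0 where there is no reading.
- robot.camera_model(name): a dict with "fx", "fy", "cx", "cy" (pixels), "camera_from_world" (4x4, takes a point from world to camera coordinates); the wrist camera has in their place "hand_eye" (4x4, takes a point from camera to tool coordinates, whose origin is the TCP and whose axes are the tool frame's). Camera axes: x right, y down, z forward; pixel columns grow to the right and rows downward; lengths in mm; the calibration is good to about 2 mm. A picture is of the moment at which its call begins: read the wrist's pose just before it. camera_model takes no time and is no camera call.
- robot.hand_in(): hands the job in, once; it reports no verdict.
The state is a dict: "t": time; "joint_positions": joint angles; "qd": joint speeds; "joint_efforts": joint torques, N m; "ee_pos": TCP position; "tcp_rot": TCP orientation; "force": force on the tool from outside, world axes, zero at the start; "moment": the same for the moment, N m; "gripper_width": finger opening in mm.
Only numpy, scipy, OpenCV 4.12 (cv2) and the standard library are available. Lean on these libraries where they do the work, as an engineer would, in place of code of your own. Each camera call takes 0.05 s, during which the arm holds its last target. There are 200 camera calls.

## Working session

There is one attempt and no reset: what is moved stays moved. The work goes in short steps, Python scripts to look and compute and a tool call to move; the robot and the scene stay as the last step left them, time stands still between calls to the robot, and variables do not carry over. Pictures are saved under pics/ and viewed, about 8 in all and at most 12, crops included, and the job is handed in when it is done.

Besides the shell and the picture viewer there is one more tool, called after "Request:" by a JSON object that holds its "name" and its "arguments". carry_out: Moves the arm, as the interface text tells. Its arguments: {"type":"object","properties":{"increments":{"type":"array","items":{"type":"array"}}},"required":["increments"]}

```bash
ls; mkdir -p pics; python3 - <<'E'
from bench import robot
import cv2,numpy as np
s=robot.read_state();print({k:np.round(v,3).tolist() for k,v in s.items()})
for n in("scene","top"):
    p,d=robot.capture(n);cv2.imwrite(f"pics/{n}0.png",p[:,:,::-1]);np.save(f"pics/{n}0.npy",d)
    m=robot.camera_model(n);print(n,{k:np.round(v,3).tolist() for k,v in m.items()})
print(robot.camera_model("wrist"))
a=cv2.imread("pics/top0.png");cv2.imwrite("pics/top0b.png",a)
E
```

```text
pics
{'t': 0.0, 'joint_positions': [-1.488, 0.259, 0.021, 1.334, -0.0, 1.418], 'qd': [0.0, -0.001, 0.0, 0.001, -0.001, -0.0], 'joint_efforts': [-0.001, -55.564, 34.453, 0.014, -0.0, 0.0], 'ee_pos': [128.452, -534.518, 230.686], 'tcp_rot': [0.556, -0.555, 0.438, -0.437], 'force': [0.514, -0.869, 0.383], 'moment': [0.002, -0.009, 0.055], 'gripper_width': 85.255}
scene {'fx': 513.661, 'fy': 513.661, 'cx': 291.646, 'cy': 210.114, 'camera_from_world': [[0.873, -0.487, -0.023, -577.077], [-0.322, -0.541, -0.777, 114.555], [0.366, 0.686, -0.629, 882.517], [0.0, 0.0, 0.0, 1.0]]}
top {'fx': 532.919, 'fy': 532.919, 'cx': 275.818, 'cy': 211.903, 'camera_from_world': [[-0.146, -0.989, -0.005, -185.062], [-0.962, 0.143, -0.234, 581.037], [0.232, -0.029, -0.972, 937.891], [0.0, 0.0, 0.0, 1.0]]}
{'fx': 314.46519391758915, 'fy': 314.46519391758915, 'cx': 281.4155782407494, 'cy': 211.28344488799183, 'hand_eye': array([[ 9.99997292e-01, -1.03161884e-03,  2.08586006e-03,
        -1.51610243e+00],
       [-2.28609672e-03, -2.68144745e-01,  9.63375923e-01,
        -1.42509735e+02],
       [-4.34524341e-04, -9.63378083e-01, -2.68146377e-01,
         6.87814209e+01],
       [ 0.00000000e+00,  0.00000000e+00,  0.00000000e+00,
         1.00000000e+00]])}
```

View pics/top0.png

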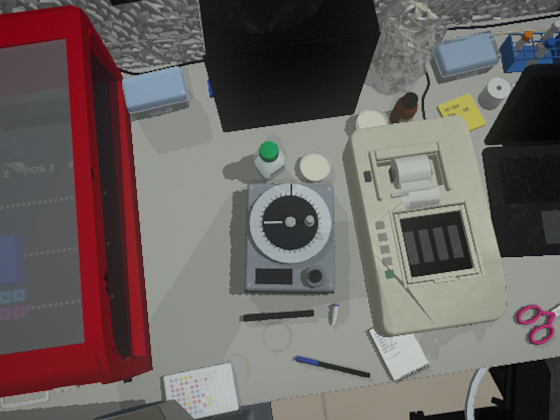

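View pics/scene0.png

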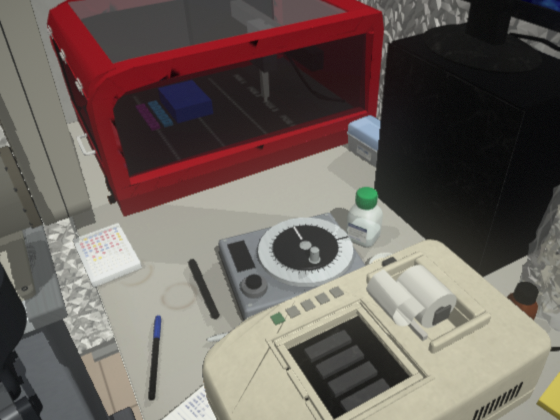

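The top view shows the selector, with the dial at about (290,222), the stud at (309,221), the mark pointing left, the long line near (291,188) and the button at (314,276). Next I'll measure these.

```bash
cat > h.py <<'E'
from bench import robot
import cv2,numpy as np
from scipy.spatial.transform import Rotation as R
def cam(n,st=None):
    m=robot.camera_model(n);K=np.array([[m['fx'],0,m['cx']],[0,m['fy'],m['cy']],[0,0,1]])
    if n=='wrist':
        T=np.eye(4);w,x,y,z=st['tcp_rot'];T[:3,:3]=R.from_quat([x,y,z,w]).as_matrix();T[:3,3]=st['ee_pos']
        W=T@m['hand_eye']
    else: W=np.linalg.inv(m['camera_from_world'])
    return K,W
def ray(c,uv,z):
    K,W=c;uv=np.atleast_2d(uv).astype(float)
    d=(W[:3,:3]@np.linalg.inv(K)@np.c_[uv,np.ones(len(uv))].T).T
    o=W[:3,3];return o+d*((z-o[2])/d[:,2])[:,None]
def rectify(img,c,ctr,z,half=110,res=0.25):
    # top-down orthophoto of plane z: columns = -y, rows = -x
    K,W=c;n=int(2*half/res);C=np.linalg.inv(W)
    A=np.array([[0,-res,ctr[0]+half],[-res,0,ctr[1]+half],[0,0,z],[0,0,1]])
    H=K@C[:3]@A
    return cv2.warpPerspective(img,np.linalg.inv(H),(n,n))
E
python3 - <<'E'
from h import *
p=cv2.imread('pics/top0.png');c=cam('top')
print(ray(c,[(290,222)],60))
ctr=ray(c,[(290,222)],60)[0]
print('btn',ray(c,[(314,276)],50),'corners z45',ray(c,[(248,184),(334,180),(335,293),(246,292)],45))
print('marker',ray(c,[(244,318),(313,314)],10),'tube',ray(c,[(337,305),(334,323)],10),'bottle',ray(c,[(268,150)],103))
o=rectify(p,c,ctr,60,75,0.25)
cv2.imwrite('pics/o.png',o);print(ctr)
E
```

```text
[[ 526.22590101 -292.13336558   60.        ]]
btn [[ 419.66461994 -321.32586578   50.        ]] corners z45 [[ 616.83974029 -223.17574546   45.        ]
 [ 600.07935901 -391.05409564   45.        ]
 [ 383.20608941 -355.30083555   45.        ]
 [ 409.31712449 -191.39548067   45.        ]]
marker [[ 364.33497643 -179.40155022   10.        ]
 [ 352.50160407 -310.94605068   10.        ]] tube [[ 362.53411127 -359.2416969    10.        ]
 [ 330.03196135 -347.76229199   10.        ]] bottle [[ 659.56238975 -270.04233553  103.        ]]
[ 526.22590101 -292.13336558   60.        ]
```

View pics/o.png

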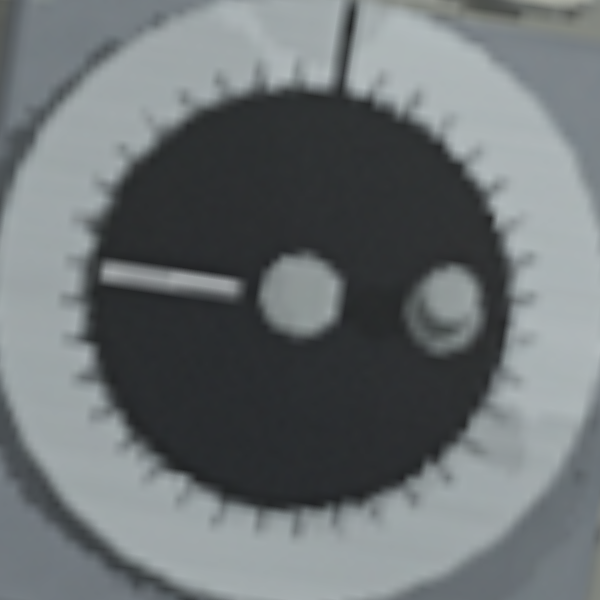

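The ortho view shows the dial centre at about (301,294), the mark running from (240,290) to (100,272), and the long line from (351,5) to (340,92). Now I'll get precise angles, plus the height of the neighbouring machine.

```bash
cat >> h.py <<'E'
def measure(p,c,ctr,half=85,res=0.25):
    """dial centre, mark angle, line angle (world, deg) from an image; ctr = rough centre"""
    def w(pts): return np.c_[ctr[0]+half-pts[:,1]*res, ctr[1]+half-pts[:,0]*res]
    o=rectify(p,c,ctr,60,half,res);g=cv2.cvtColor(o,cv2.COLOR_BGR2GRAY)
    n=g.shape[0];yy,xx=np.mgrid[:n,:n];P=np.c_[xx.ravel(),yy.ravel()];W=w(P)
    g0=g.ravel()
    from scipy.optimize import least_squares
    C=np.array(ctr[:2],float)
    th=np.radians(np.arange(0,360,1.))
    for _ in range(3):   # radial edge of dial: black->light at ~53
        pts=[]
        for t in th:
            r=np.arange(47,58,.25);q=C+r[:,None]*[np.cos(t),np.sin(t)]
            u=(ctr[1]+half-q[:,1])/res;v=(ctr[0]+half-q[:,0])/res
            pr=cv2.remap(g,u.astype('f4')[:,None],v.astype('f4')[:,None],1).ravel().astype(float)
            d=np.diff(pr);i=d.argmax()
            if pr[:8].mean()<80 and pr[-4:].mean()>pr[:8].mean()+40:pts.append(q[i])
        pts=np.array(pts)
        f=least_squares(lambda a:np.hypot(*(pts-a[:2]).T)-a[2],[*C,53],loss='soft_l1');C=f.x[:2]
    def line(z,lo,hi,bright):
        o=rectify(p,c,ctr,z,half,res);g=cv2.cvtColor(o,cv2.COLOR_BGR2GRAY).ravel().astype(float)
        d=W-C;r=np.hypot(*d.T);a=np.degrees(np.arctan2(d[:,1],d[:,0]));k=(r>lo)&(r<hi)
        m=(k&(g>120)) if bright else (k&(g<90))
        m=m.reshape(n,n).astype('u1');N,L,S,_=cv2.connectedComponentsWithStats(m)
        out=[]
        for i in range(1,N):
            if S[i,4]>(250 if bright else 150):
                s=(L==i).ravel();v=np.exp(1j*np.radians(a[s])).mean()
                e=W[s]-W[s].mean(0);lam,V=np.linalg.eigh(e.T@e);ax=V[:,1]*np.sign(V[:,1]@[v.real,v.imag])
                out.append((S[i,4]*res**2,np.degrees(np.angle(v)),np.degrees(np.arctan2(ax[1],ax[0])),(lam[1]/lam[0])**.5))
        return np.round(out,2).tolist()
    return C,f.x[2],len(pts),line(60,25,49,True),line(55,64,74,False)
E
python3 - <<'E'
from h import *
p=cv2.imread('pics/top0.png');c=cam('top');d=np.load('pics/top0.npy')
C,r,n,mk,ln=measure(p,c,[526,-292,60]);print(C,r,n,'\nmark',mk,'\nline',ln)
print('stud top',ray(c,[(309,219)],82))
K,W=c;v,u=np.mgrid[:420,:560];X=np.c_[((u-K[0,2])/K[0,0]*d).ravel(),((v-K[1,2])/K[1,1]*d).ravel(),d.ravel()]@W[:3,:3].T+W[:3,3]
k=(X[:,0]>250)&(X[:,0]<620)&(X[:,1]<-400)&(X[:,1]>-720)&(d.ravel()>0);print('machine zmax',np.percentile(X[k,2],[50,99,100]),X[k&(X[:,2]>50)].min(0),X[k&(X[:,2]>50)].max(0))
E
```

```text
[ 526.53290181 -291.51240665] 52.678772416361774 352 
mark [[90.0, 81.24, 83.46, 6.43], [155.81, -90.13, -154.98, 1.42]] 
line [[20.31, -10.79, -9.15, 4.78]]
stud top [[ 521.95295762 -326.67527001   82.        ]]
machine zmax [ 97.5775031  175.31808634 184.47236577] [ 291.28284415 -647.45908473   50.03802249] [ 619.98204589 -418.09257306  184.47236577]
```

```bash
cat >> h.py <<'E'
def yaw(st):
    w,x,y,z=st['tcp_rot'];m=R.from_quat([x,y,z,w]).as_matrix();return np.degrees(np.arctan2(m[1,0],m[0,0])),m
def plan(tgts,n,dec=2):
    """tgts: list of (x,y,z,yaw) waypoints, each in n rows, straight; prints tool rows (cm, rad)"""
    s=robot.read_state();p=np.array(s['ee_pos']);f,m=yaw(s);print('now',s['t'],p.round(1),round(f,2),'tilt',(m[:,1]).round(4),'F',np.round(s['force'],1),'q',np.round(s['joint_positions'],2),s['gripper_width'])
    for t in tgts:
        dp=(np.array(t[:3])-p)/n;df=(t[3]-f)/n
        for i in range(n):
            a=np.radians(f);d=dp
            print([round(float(v),dec) for v in (( d[0]*np.cos(a)+d[1]*np.sin(a))/10,-d[2]/10,(-d[0]*np.sin(a)+d[1]*np.cos(a))/10)],[0,round(float(-np.radians(df)),3),0])
            p=p+dp;f+=df
E
python3 -c "
from h import *
plan([(522,-327,180,-7)],15)"
```

```text
now 0.1 [ 128.5 -534.5  230.7] -76.49 tilt [-1.0e-04  1.2e-03 -1.0e+00] F [ 0.  -0.1 -0.2] q [-1.49  0.26  0.02  1.33 -0.    1.42] 85.22075415861306
[-0.73, 0.34, 2.87] [0, -0.081, 0]
[-0.5, 0.34, 2.92] [0, -0.081, 0]
[-0.26, 0.34, 2.95] [0, -0.081, 0]
[-0.02, 0.34, 2.97] [0, -0.081, 0]
[0.22, 0.34, 2.96] [0, -0.081, 0]
[0.46, 0.34, 2.93] [0, -0.081, 0]
[0.69, 0.34, 2.88] [0, -0.081, 0]
[0.92, 0.34, 2.82] [0, -0.081, 0]
[1.15, 0.34, 2.73] [0, -0.081, 0]
[1.36, 0.34, 2.63] [0, -0.081, 0]
[1.57, 0.34, 2.51] [0, -0.081, 0]
[1.77, 0.34, 2.38] [0, -0.081, 0]
[1.96, 0.34, 2.23] [0, -0.081, 0]
[2.13, 0.34, 2.06] [0, -0.081, 0]
[2.29, 0.34, 1.88] [0, -0.081, 0]
```

Request:
{"name": "carry_out", "arguments": {"increments": [[0, [-0.7, 0, 2.9], [0, -0.08, 0]], [0, [-0.5, 0, 2.9], [0, -0.08, 0]], [0, [-0.25, 0, 2.95], [0, -0.08, 0]], [0, [0, 0, 3.0], [0, -0.08, 0]], [0, [0.2, 0, 3.0], [0, -0.08, 0]]]}}

```text
t: 0.52
ee_pos: [259.8, -465.3, 228.0]
tcp_rot: [0.633, -0.631, 0.319, -0.316]
force: [1.1, -1.5, -0.2]
gripper_width: 85.2
```

Request:
{"name": "carry_out", "arguments": {"increments": [[0.3, [0.45, 0, 2.9], [0, -0.08, 0]], [0.5, [0.7, 0, 2.9], [0, -0.08, 0]], [0.65, [0.9, 0, 2.8], [0, -0.08, 0]], [0.65, [1.15, 0, 2.7], [0, -0.08, 0]], [0.65, [1.35, 0, 2.6], [0, -0.08, 0]]]}}

```text
t: 0.93
ee_pos: [395.1, -390.6, 226.5]
tcp_rot: [0.686, -0.682, 0.18, -0.176]
force: [0.7, -0.3, 1.0]
gripper_width: 30.1
```

```bash
python3 -c "
from h import *
plan([(522,-327,150,-7)],5)"
```

```text
now 0.9333 [ 395.1 -390.6  226.5] -29.23 tilt [-0.0039  0.0077 -1.    ] F [ 0.7 -0.3  1. ] q [-0.93  0.28  0.03  1.34  0.    1.15] 30.06687260737415
[1.59, 1.53, 2.35] [0, -0.078, 0]
[1.77, 1.53, 2.22] [0, -0.078, 0]
[1.94, 1.53, 2.08] [0, -0.078, 0]
[2.09, 1.53, 1.92] [0, -0.078, 0]
[2.23, 1.53, 1.75] [0, -0.078, 0]
```

Request:
{"name": "carry_out", "arguments": {"increments": [[0.65, [1.7, 1.5, 2.5], [0, -0.085, 0]], [0.65, [1.9, 1.5, 2.3], [0, -0.085, 0]], [0.65, [2.0, 1.5, 2.2], [0, -0.085, 0]], [0.65, [2.1, 1.5, 2.0], [0, -0.085, 0]], [0.65, [2.3, 1.5, 1.8], [0, -0.085, 0]]]}}

```text
t: 1.35
ee_pos: [532.5, -316.5, 151.0]
tcp_rot: [0.708, -0.705, 0.023, -0.022]
force: [-0.7, -1.1, 0.2]
gripper_width: 30.1
```

```bash
python3 - <<'E'
from h import *
plan([(522,-327,130,-7)],2)
s=robot.read_state();p,d=robot.capture('wrist');b=np.ascontiguousarray(p[:,:,::-1]);cv2.imwrite('pics/w1.png',b)
c=cam('wrist',s);print(measure(b,c,[526,-292,60]))
E
```

```text
now 1.35 [ 532.5 -316.5  151. ] -3.62 tilt [-0.0011  0.0041 -1.    ] F [-0.7 -1.1  0.2] q [-0.67  0.41  0.04  1.21  0.    0.96] 30.050656771737255
[-0.49, 1.05, -0.56] [0, 0.029, 0]
[-0.48, 1.05, -0.57] [0, 0.029, 0]
(array([ 526.25173535, -289.25616116]), np.float64(52.71710191127282), 331, [[78.19, 83.16, 82.92, 7.37], [26.56, -85.57, -88.1, 3.66], [140.19, -97.87, 172.58, 1.24]], [[30.31, -10.7, -10.51, 3.32], [70.5, -60.9, 22.1, 1.73], [146.75, -113.99, -28.17, 1.51]])
```

View pics/w1.png

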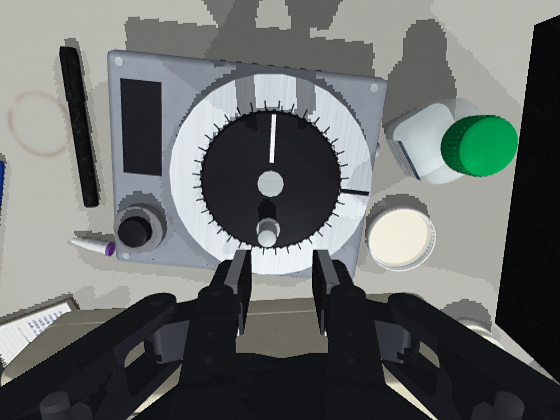

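The wrist view shows the dial centred at (270,184), the mark pointing up and the stud at (268,230), with the gripper still short of it. The angles are: mark 83.0°, line about -10.6°. I'll move over the stud and then descend.

Request:
{"name": "carry_out", "arguments": {"increments": [[0.65, [-0.5, 1.0, -0.5], [0, 0.03, 0]], [0.65, [-0.5, 1.0, -0.5], [0, 0.03, 0]], [0.65, [0, 0.8, 0], [0, 0, 0]], [0.65, [0, 0.5, 0], [0, 0, 0]], [0.65, [0, 0, 0], [0, 0, 0]]]}}

```text
t: 1.82
ee_pos: [526.5, -318.1, 108.3]
tcp_rot: [0.71, -0.702, 0.041, -0.035]
force: [-0.5, -0.3, -0.1]
gripper_width: 30.1
```

```bash
python3 - <<'E'
from h import *
plan([(522,-326,66,-7)],4)
s=robot.read_state();p,d=robot.capture('wrist');b=np.ascontiguousarray(p[:,:,::-1]);cv2.imwrite('pics/w2.png',b)
c=cam('wrist',s);print(measure(b,c,[526,-290,60]))
E
```

```text
now 1.8167 [ 526.5 -318.1  108.3] -6.11 tilt [-0.0077  0.0127 -0.9999] F [-0.5 -0.3 -0.1] q [-0.68  0.43 -0.03  1.12  0.01  1.  ] 30.1147886619732
[-0.09, 1.06, -0.21] [0, 0.004, 0]
[-0.09, 1.06, -0.21] [0, 0.004, 0]
[-0.09, 1.06, -0.21] [0, 0.004, 0]
[-0.09, 1.06, -0.21] [0, 0.004, 0]
(array([ 526.18010127, -289.16771878]), np.float64(52.49703483388885), 295, [[80.12, 83.14, 82.68, 7.15], [75.38, -96.01, -11.21, 1.67], [126.75, -97.73, 173.44, 1.44]], [[30.06, -10.66, -10.43, 3.32], [78.75, -57.7, -85.49, 1.35], [101.31, -71.39, -124.2, 1.24], [100.31, -115.24, -64.92, 1.21], [84.5, -129.53, -100.42, 1.32]])
```

View pics/w2.png

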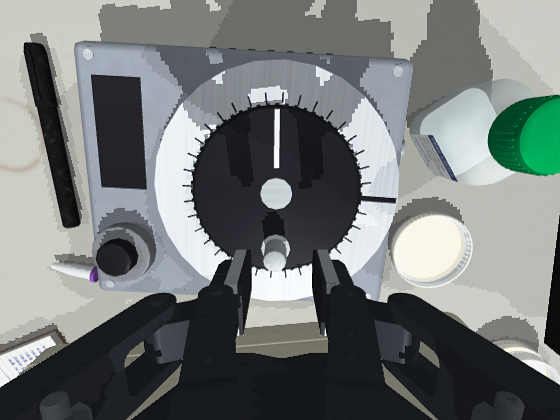

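The view shows the stud at (274,252), just ahead of the open pads. Measurements agree: centre (526.2,-289.2), mark 82.9°, line -10.6°.

```bash
cat >> h.py <<'E'
def tilt():
    s=robot.read_state();f,m=yaw(s);d=m.T@[0,0,-1];print('tilt fix rotvec',round(d[2],3),0,round(-d[0],3))
def orbit(C,a0,a1,r,off,n,z):
    """tool yaw for stud angle a is a+90; centre of jaws at angle a, radius r, shifted tangentially"""
    out=[]
    for k in range(1,n+1):
        a=a0+(a1-a0)*k/n;t=np.radians(a)
        out.append((C[0]+r*np.cos(t)-off*np.sin(t),C[1]+r*np.sin(t)+off*np.cos(t),z,a+90))
    plan(out,1)
E
python3 -c "
from h import *
tilt()"
```

```text
tilt fix rotvec -0.012 0 -0.009
```

Request:
{"name": "carry_out", "arguments": {"increments": [[0.65, [-0.2, 0, -0.5], [0, 0.01, 0]], [0.65, [-0.2, 0, -0.5], [0, 0.01, 0]], [0.65, [0, 0.6, 0], [0, 0, 0]], [0.65, [0, 0.3, 0], [0, 0, 0]], [0.65, [0, 0, 0], [0, 0, 0]]]}}

```text
t: 2.28
ee_pos: [521.5, -330.1, 101.5]
tcp_rot: [0.709, -0.702, 0.047, -0.044]
force: [0.2, 0.6, 1.3]
gripper_width: 29.8
```

```bash
python3 -c "
from h import *
tilt();plan([(522,-325.5,66,-7)],5)"
```

```text
tilt fix rotvec -0.009 0 -0.005
now 2.2833 [ 521.5 -330.1  101.5] -7.41 tilt [-0.0041  0.0097 -0.9999] F [0.2 0.6 1.3] q [-0.7   0.44 -0.04  1.1   0.    1.  ] 29.797544975465716
[-0.0, 0.71, 0.09] [0, -0.001, 0]
[-0.0, 0.71, 0.09] [0, -0.001, 0]
[-0.0, 0.71, 0.09] [0, -0.001, 0]
[-0.0, 0.71, 0.09] [0, -0.001, 0]
[-0.0, 0.71, 0.09] [0, -0.001, 0]
```

Request:
{"name": "carry_out", "arguments": {"increments": [[0.65, [0, 0.9, 0.1], [-0.005, 0, -0.003]], [0.65, [0, 0.9, 0.1], [-0.004, 0, -0.003]], [0.65, [0, 0.9, 0.1], [0, 0, 0]], [0.65, [0, 0.7, 0], [0, 0, 0]], [0.65, [0, 0, 0], [0, 0, 0]]]}}

```text
t: 2.7
ee_pos: [522.0, -327.5, 66.6]
tcp_rot: [-0.705, 0.706, -0.045, 0.047]
force: [0.2, 1.1, -0.2]
gripper_width: 30.0
```

```bash
python3 -c "
from h import *
tilt();orbit((526.2,-289.8),-97,-130,37,0,10,66)"
```

```text
tilt fix rotvec 0.001 0 0.003
now 2.7 [ 522.  -327.5   66.6] -7.44 tilt [ 0.0024 -0.0015 -1.    ] F [ 0.2  1.1 -0.2] q [-0.7   0.46 -0.11  1.    0.    1.  ] 29.967555515787556
[-0.26, 0.06, 0.09] [0, 0.05, 0]
[-0.21, -0.0, 0.01] [0, 0.058, 0]
[-0.21, -0.0, 0.01] [0, 0.058, 0]
[-0.21, -0.0, 0.01] [0, 0.058, 0]
[-0.21, -0.0, 0.01] [0, 0.058, 0]
[-0.21, -0.0, 0.01] [0, 0.058, 0]
[-0.21, -0.0, 0.01] [0, 0.058, 0]
[-0.21, -0.0, 0.01] [0, 0.058, 0]
[-0.21, -0.0, 0.01] [0, 0.058, 0]
[-0.21, -0.0, 0.01] [0, 0.058, 0]
```

Request:
{"name": "carry_out", "arguments": {"increments": [[0.72, [-0.2, 0, 0], [0, 0, 0]], [0.72, [-0.25, 0, 0], [0, 0, 0]], [0.72, [-0.2, 0, 0], [0, 0.05, 0]], [0.72, [-0.2, 0, 0], [0, 0.05, 0]], [0.72, [-0.2, 0, 0], [0, 0.05, 0]]]}}

```text
t: 3.12
ee_pos: [512.0, -325.9, 67.2]
tcp_rot: [-0.7, 0.7, -0.098, 0.101]
force: [1.9, 1.3, -1.5]
gripper_width: 23.9
```

```bash
python3 -c "
from h import *
tilt();orbit((526.2,-289.8),-106,-136,37,-5,10,66)"
```

```text
tilt fix rotvec -0.0 0 0.004
now 3.1167 [ 512.  -325.9   67.2] -16.21 tilt [ 0.004  -0.0011 -1.    ] F [ 1.9  1.3 -1.5] q [-0.71  0.44 -0.14  0.99  0.    1.15] 23.93744202485097
[-0.32, 0.12, 0.19] [0, 0.049, 0]
[-0.19, -0.0, 0.03] [0, 0.052, 0]
[-0.19, -0.0, 0.03] [0, 0.052, 0]
[-0.19, -0.0, 0.03] [0, 0.052, 0]
[-0.19, -0.0, 0.03] [0, 0.052, 0]
[-0.19, -0.0, 0.03] [0, 0.052, 0]
[-0.19, -0.0, 0.03] [0, 0.052, 0]
[-0.19, -0.0, 0.03] [0, 0.052, 0]
[-0.19, -0.0, 0.03] [0, 0.052, 0]
[-0.19, -0.0, 0.03] [0, 0.052, 0]
```

Request:
{"name": "carry_out", "arguments": {"increments": [[0.72, [-0.25, 0.05, 0.1], [0, 0.055, 0]], [0.72, [-0.2, 0, 0.05], [0, 0.055, 0]], [0.72, [-0.2, 0, 0.03], [0, 0.055, 0]], [0.72, [-0.2, 0, 0.03], [0, 0.055, 0]], [0.72, [-0.2, 0, 0.03], [0, 0.055, 0]]]}}

```text
t: 3.53
ee_pos: [504.6, -321.6, 69.3]
tcp_rot: [-0.678, 0.679, -0.196, 0.204]
force: [1.5, -0.7, -1.7]
gripper_width: 23.7
```

```bash
python3 - <<'E'
from h import *
tilt();orbit((526.2,-289.8),-122,-152,37,-5,10,66)
s=robot.read_state();p,d=robot.capture('wrist');b=np.ascontiguousarray(p[:,:,::-1]);cv2.imwrite('pics/w3.png',b)
c=cam('wrist',s);print(measure(b,c,[526,-290,60]))
E
```

```text
tilt fix rotvec -0.001 0 0.011
now 3.5333 [ 504.6 -321.6   69.3] -32.78 tilt [ 0.0103 -0.0051 -0.9999] F [ 1.5 -0.7 -1.7] q [-0.71  0.42 -0.16  0.98  0.    1.43] 23.71024525639425
[-0.55, 0.33, 0.17] [0, 0.039, 0]
[-0.19, -0.0, 0.03] [0, 0.052, 0]
[-0.19, -0.0, 0.03] [0, 0.052, 0]
[-0.19, -0.0, 0.03] [0, 0.052, 0]
[-0.19, -0.0, 0.03] [0, 0.052, 0]
[-0.19, -0.0, 0.03] [0, 0.052, 0]
[-0.19, -0.0, 0.03] [0, 0.052, 0]
[-0.19, -0.0, 0.03] [0, 0.052, 0]
[-0.19, -0.0, 0.03] [0, 0.052, 0]
[-0.19, -0.0, 0.03] [0, 0.052, 0]
(array([ 526.18982819, -289.36850866]), np.float64(52.35334199988127), 287, [[69.0, 63.87, 63.23, 8.49], [31.0, -122.34, -95.03, 1.31]], [[31.75, -10.49, -10.31, 3.13], [259.12, -100.15, -11.09, 2.65], [256.69, -146.78, 123.91, 2.65]])
```

Request:
{"name": "carry_out", "arguments": {"increments": [[0.72, [-0.3, 0.15, 0.1], [0, 0.05, 0.005]], [0.72, [-0.25, 0.1, 0.05], [0, 0.055, 0.005]], [0.72, [-0.25, 0.05, 0.03], [0, 0.055, 0.003]], [0.72, [-0.25, 0.03, 0.03], [0, 0.055, 0.002]], [0.72, [-0.25, 0.03, 0.03], [0, 0.055, 0.002]]]}}

```text
t: 4.0
ee_pos: [498.1, -314.7, 69.3]
tcp_rot: [0.644, -0.644, 0.29, -0.293]
force: [1.1, -1.3, -2.6]
gripper_width: 23.9
```

Request:
{"name": "carry_out", "arguments": {"increments": [[0.72, [-0.25, 0.03, 0.05], [0, 0.055, 0.002]], [0.72, [-0.25, 0.03, 0.03], [0, 0.055, 0.002]], [0.72, [-0.25, 0.03, 0.03], [0, 0.055, 0.002]], [0.72, [-0.25, 0.03, 0.03], [0, 0.055, 0.002]], [0.72, [-0.25, 0.03, 0.03], [0, 0.055, 0.002]]]}}

```text
t: 4.42
ee_pos: [493.0, -306.3, 69.9]
tcp_rot: [0.597, -0.596, 0.379, -0.38]
force: [0.9, -2.2, -1.4]
gripper_width: 24.1
```

```bash
python3 - <<'E'
from h import *
tilt();orbit((526.2,-289.6),-155,-180,37,-5,10,66)
s=robot.read_state();p,d=robot.capture('wrist');b=np.ascontiguousarray(p[:,:,::-1]);cv2.imwrite('pics/w4.png',b)
c=cam('wrist',s);print(measure(b,c,[526,-290,60]))
E
```

```text
tilt fix rotvec -0.002 0 -0.001
now 4.4167 [ 493.  -306.3   69.9] -64.94 tilt [ 0.0017  0.0015 -1.    ] F [ 0.9 -2.2 -1.4] q [-0.7   0.4  -0.2   0.97  0.    2.  ] 24.121414616642838
[-0.77, 0.39, 0.04] [0, 0.045, 0]
[-0.16, -0.0, 0.03] [0, 0.044, 0]
[-0.16, -0.0, 0.03] [0, 0.044, 0]
[-0.16, -0.0, 0.03] [0, 0.044, 0]
[-0.16, -0.0, 0.03] [0, 0.044, 0]
[-0.16, -0.0, 0.03] [0, 0.044, 0]
[-0.16, -0.0, 0.03] [0, 0.044, 0]
[-0.16, -0.0, 0.03] [0, 0.044, 0]
[-0.16, -0.0, 0.03] [0, 0.044, 0]
[-0.16, -0.0, 0.03] [0, 0.044, 0]
(array([ 526.37837595, -289.25347451]), np.float64(52.37355702294819), 289, [[76.81, 33.26, 33.34, 7.5], [52.06, -149.12, 126.22, 2.31]], [[32.44, -10.55, -10.11, 3.08], [263.31, -131.16, -41.83, 2.69], [264.62, -178.4, 92.24, 2.7]])
```

Request:
{"name": "carry_out", "arguments": {"increments": [[0.72, [-0.32, 0.15, 0.03], [0, 0.045, 0]], [0.72, [-0.32, 0.1, 0.03], [0, 0.045, 0]], [0.72, [-0.32, 0.05, 0.03], [0, 0.045, 0]], [0.72, [-0.32, 0.05, 0.03], [0, 0.045, 0]], [0.72, [-0.32, 0.03, 0.03], [0, 0.045, 0]]]}}

```text
t: 4.88
ee_pos: [489.2, -295.1, 68.9]
tcp_rot: [-0.548, 0.551, -0.442, 0.448]
force: [0.3, -2.4, -3.2]
gripper_width: 23.8
```

```bash
cat > m.py <<'E'
from h import *
import sys
tilt();plan([],1)
s=robot.read_state();p,d=robot.capture('wrist');b=np.ascontiguousarray(p[:,:,::-1]);cv2.imwrite(f'pics/{sys.argv[1]}.png',b)
c=cam('wrist',s);print(measure(b,c,[526,-290,60]))
E
python3 m.py w5
```

```text
tilt fix rotvec -0.002 0 0.008
now 4.8833 [ 489.2 -295.1   68.9] -78.0 tilt [ 0.004  -0.0077 -1.    ] F [ 0.3 -2.4 -3.2] q [-0.69  0.38 -0.23  0.95 -0.    2.24] 23.814056768333955
(array([ 526.24594436, -289.30429827]), np.float64(52.40405535575973), 288, [[77.19, 14.17, 14.49, 7.45], [23.88, -176.19, 172.94, 4.26], [103.75, -164.76, 105.27, 1.56]], [[32.31, -10.5, -10.2, 3.11], [271.0, -146.69, -56.82, 2.74], [257.38, 166.05, 76.58, 2.62]])
```

Request:
{"name": "carry_out", "arguments": {"increments": [[0.72, [-0.28, 0.05, 0.03], [0, 0.045, 0.003]], [0.72, [-0.28, 0.05, 0.03], [0, 0.045, 0.003]], [0.72, [-0.28, 0.05, 0.03], [0, 0.045, 0.002]], [0.72, [-0.25, 0.03, 0.03], [0, 0.045, 0]], [0.72, [-0.2, 0.03, 0.03], [0, 0.045, 0]]]}}

```text
t: 5.35
ee_pos: [488.8, -284.7, 69.0]
tcp_rot: [-0.496, 0.497, -0.501, 0.505]
force: [-0.9, -1.7, -1.7]
gripper_width: 24.0
```

```bash
python3 m.py w6
```

```text
tilt fix rotvec -0.004 0 0.005
now 5.35 [ 488.8 -284.7   69. ] -90.74 tilt [ 0.0036 -0.0053 -1.    ] F [-0.9 -1.7 -1.7] q [-0.67  0.38 -0.24  0.95 -0.    2.48] 23.962943679570454
(array([ 526.40228399, -289.37979842]), np.float64(52.44660643350498), 290, [[77.56, -2.35, -1.8, 7.46], [23.31, 166.99, 163.48, 4.43], [106.94, 179.62, -90.98, 1.55]], [[32.25, -10.47, -10.31, 3.1], [246.56, 151.79, -118.32, 2.51], [273.25, -161.28, -71.52, 2.74]])
```

Request:
{"name": "carry_out", "arguments": {"increments": [[0.72, [-0.15, 0.03, 0], [0, 0.03, 0.003]], [0.72, [-0.13, 0.03, 0], [0, 0.03, 0.002]], [0.72, [-0.12, 0, 0], [0, 0.02, 0]], [0.72, [-0.05, 0, 0], [0, 0, 0]], [0.72, [0, 0, 0], [0, 0, 0]]]}}

```text
t: 5.82
ee_pos: [489.3, -281.2, 69.3]
tcp_rot: [-0.479, 0.478, -0.519, 0.522]
force: [-0.3, -0.4, -0.5]
gripper_width: 24.3
```

```bash
python3 m.py w7
```

```text
tilt fix rotvec -0.005 0 0.001
now 5.8167 [ 489.3 -281.2   69.3] -94.87 tilt [ 0.0047 -0.0019 -1.    ] F [-0.3 -0.4 -0.5] q [-0.67  0.37 -0.24  0.95  0.    2.56] 24.28740394641668
(array([ 526.23478951, -289.3201189 ]), np.float64(52.46886660666141), 289, [[77.75, -8.04, -7.57, 7.41], [20.25, 161.06, 165.89, 4.65], [110.31, 174.3, -97.1, 1.52]], [[32.19, -10.48, -10.54, 3.11], [244.81, 146.93, -123.66, 2.5], [275.81, -166.05, -76.29, 2.76]])
```

Request:
{"name": "carry_out", "arguments": {"increments": [[0.72, [-0.1, 0, 0], [0, 0, 0]], [0.72, [-0.06, 0, 0], [0, 0, 0]], [0.72, [0, 0, 0], [0, 0, 0]], [0.72, [0, 0, 0], [0, 0, 0]], [0.72, [0, 0, 0], [0, 0, 0]]]}}

```text
t: 6.28
ee_pos: [489.3, -279.7, 69.3]
tcp_rot: [-0.48, 0.479, -0.518, 0.522]
force: [-0.5, -1.6, -2.0]
gripper_width: 23.7
```

```bash
python3 m.py w8; python3 - <<'E'
from h import *
b=cv2.imread('pics/w8.png');s=robot.read_state();c=cam('wrist',s)
cv2.imwrite('pics/o8.png',rectify(b,c,[566,-290,60],60,45,0.15))
E
```

```text
tilt fix rotvec -0.004 0 0.002
now 6.2833 [ 489.3 -279.7   69.3] -94.69 tilt [ 0.0043 -0.0022 -1.    ] F [-0.5 -1.6 -2. ] q [-0.67  0.37 -0.24  0.95  0.    2.55] 23.6618854107966
(array([ 526.41725688, -289.31406195]), np.float64(52.48396003106426), 297, [[77.62, -10.5, -9.88, 7.43], [18.62, 158.92, 167.65, 4.6], [109.69, 172.68, -98.11, 1.53]], [[32.12, -10.54, -9.95, 3.12], [238.12, 146.11, -125.43, 2.45], [277.0, -167.1, -77.62, 2.76]])
```

View pics/o8.png

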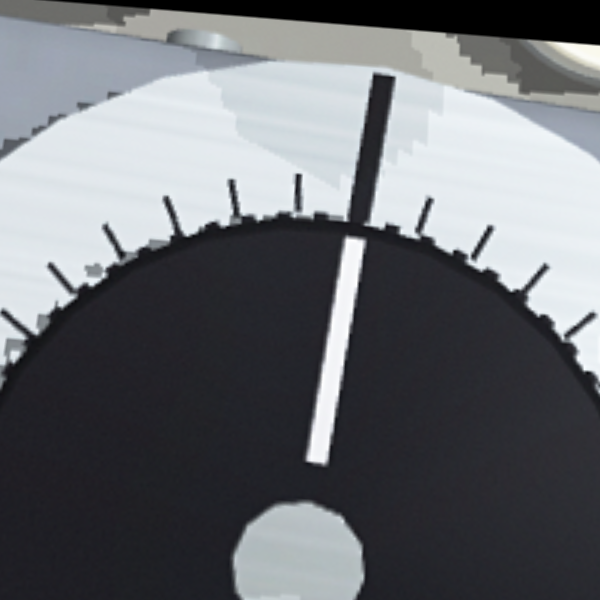

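The crop shows the mark running from (317,463) to (353,237), with the long line continuing it from (360,222) to (383,75). They agree to within about 0.5°. I'll back the pad off, rise and check from a clear view.

Request:
{"name": "carry_out", "arguments": {"increments": [[0.72, [0.2, 0, 0], [0, 0, 0]], [0.72, [0.2, 0, 0], [0, 0, 0]], [0.72, [0, -0.8, 0], [0, 0, 0]], [0.72, [0, -2.0, 0], [0, 0, 0]], [0.72, [0, -2.5, 0], [0, 0, 0]]]}}

```text
t: 6.75
ee_pos: [486.8, -281.5, 120.1]
tcp_rot: [0.48, -0.479, 0.522, -0.518]
force: [0.4, 0.3, 0.1]
gripper_width: 23.7
```

Request:
{"name": "carry_out", "arguments": {"increments": [[0.72, [0, -1.5, 0], [0, 0, 0]], [0.72, [0, -1, 0], [0, 0, 0]], [0.72, [0, 0, 0], [0, 0, 0]], [0.72, [0, 0, 0], [0, 0, 0]], [0.72, [0, 0, 0], [0, 0, 0]]]}}

```text
t: 7.17
ee_pos: [488.6, -282.5, 153.4]
tcp_rot: [-0.481, 0.478, -0.519, 0.521]
force: [0.5, -0.2, -0.1]
gripper_width: 23.8
```

```bash
cat > al.py <<'E'
from h import *
import sys
# mark & line: fit straight centrelines on own planes, compare at r=50
def al(b,c,C):
    half,res=80,0.1
    def pts(z,lo,hi,bright,a0):
        g=cv2.cvtColor(rectify(b,c,C,z,half,res),cv2.COLOR_BGR2GRAY).astype(float)
        out=[]
        for r in np.arange(lo,hi,1.):
            a=np.radians(np.arange(a0-6,a0+6,.05));x=half-r*np.cos(a);y=half-r*np.sin(a)
            v=cv2.remap(g.astype('f4'),(y/res).astype('f4')[:,None],(x/res).astype('f4')[:,None],1).ravel()
            v=v if bright else -v
            w=np.clip(v-(v.max()+np.median(v))/2,0,None);k=np.degrees((w*a).sum()/w.sum());out.append((r*np.cos(np.radians(k)),r*np.sin(np.radians(k))))
        return np.array(out)
    def fit(P): 
        k=np.polyfit(P[:,0],P[:,1],1);return k,np.std(P[:,1]-np.polyval(k,P[:,0]))
    M,L=pts(60,22,47,True,-10.3),pts(55,62,74,False,-10.3)
    (km,sm),(kl,sl)=fit(M),fit(L)
    print('mark dir',np.degrees(np.arctan(km[0])),'line dir',np.degrees(np.arctan(kl[0])),'resid',sm,sl,'y at x=49: mark',np.polyval(km,49.2),'line',np.polyval(kl,49.2),'mark lateral at line mid x=67:',np.polyval(km,67)-np.polyval(kl,67))
s=robot.read_state();print(s['ee_pos'],np.round(s['joint_positions'],2))
for n in ('wrist','top'):
    s=robot.read_state();p,d=robot.capture(n);b=np.ascontiguousarray(p[:,:,::-1]);cv2.imwrite(f'pics/{sys.argv[1]}_{n}.png',b)
    c=cam(n,s);C=[526.3,-289.3] if n=='wrist' else [526.5,-291.5]
    r=measure(b,c,[*C,60]);print(n,r[0],r[1],r[2],r[3][:1],r[4][:1]);al(b,c,[*r[0],60])
E
python3 al.py a1
```

```text
[ 488.55755653 -282.52851337  153.42364824] [-0.68  0.31 -0.1   1.15  0.    2.55]
wrist [ 526.33296523 -289.43421073] 52.71711212878091 343 [[77.12, -10.5, -9.89, 7.43]] [[31.25, -10.52, -10.31, 3.19]]
mark dir -9.831578380340726 line dir -10.089060499735199 resid 0.052596194267228336 0.03292009082431127 y at x=49: mark -8.963349975847084 line -9.238444489630488 mark lateral at line mid x=67: 0.35755321148175057
top [-6831.56664153 23836.81782831] 25271.83077265009 3 [] []
 ** On entry to DLASCL parameter number  4 had an illegal value
 ** On entry to DLASCL parameter number  4 had an illegal value
 ** On entry to DLASCL parameter number  4 had an illegal value
 ** On entry to DLASCL parameter number  4 had an illegal value
 ** On entry to DLASCL parameter number  5 had an illegal value
 ** On entry to DLASCL parameter number  4 had an illegal valueal.py:13: RuntimeWarning: invalid value encountered in scalar divide
  w=np.clip(v-(v.max()+np.median(v))/2,0,None);k=np.degrees((w*a).sum()/w.sum());out.append((r*np.cos(np.radians(k)),r*np.sin(np.radians(k))))
Traceback (most recent call last):
  File "al.py", line 24, in <module>
    r=measure(b,c,[*C,60]);print(n,r[0],r[1],r[2],r[3][:1],r[4][:1]);al(b,c,[*r[0],60])
                                                                     ~~^^^^^^^^^^^^^^^^
  File "al.py", line 18, in al
    (km,sm),(kl,sl)=fit(M),fit(L)
                    ~~~^^^
  File "al.py", line 16, in fit
    k=np.polyfit(P[:,0],P[:,1],1);return k,np.std(P[:,1]-np.polyval(k,P[:,0]))
numpy.linalg.LinAlgError: SVD did not converge in Linear Least Squares
```

The alignment is good: about 0.3 mm (0.3°) off at the mark's tip, and nothing is touching. Now I'll locate the button and get its height.

```bash
python3 - <<'E'
from h import *
d=np.load('pics/top0.npy');K,W=cam('top')
v,u=np.mgrid[:420,:560];X=np.c_[((u-K[0,2])/K[0,0]*d).ravel(),((v-K[1,2])/K[1,1]*d).ravel(),d.ravel()]@W[:3,:3].T+W[:3,3]
Z=X[:,2].reshape(420,560);print(Z[262:292:2,300:330:2].round(0).astype(int))
print('marker/tube tops ok')
p=cv2.imread('pics/top0.png');
g=cv2.cvtColor(p,cv2.COLOR_BGR2GRAY)[260:292,298:330];m=(g<50).astype('u1');N,L,S,c=cv2.connectedComponentsWithStats(m);i=1+S[1:,4].argmax();print(S[i],c[i]+[298,260]);
for z in(60,65,70):print(z,ray((K,W),c[i]+[298,260],z))
plan([(418,-321,150,-95)],8)
E
```

```text
[[  41   44   44   46   45   41   44   41   46   46   45   44   44   46
    45]
 [  46   44   44   41   46   44   45   44   47   46   46   44   44   48
    49]
 [  42   46   45   45   46   47   57   57   54   56   44   47   45   43
    46]
 [  44   47   45   47   55   55   55   55   54   57   54   55   45   45
    45]
 [  44   45   44   55   54   58   64   67   68   66   58   53   47   47
    41]
 [  46   45   45   51   58   66   64   65   67   66   66   54   55   46
    46]
 [  49   46   44   57   61   66   67   66   66   68   64   58   55   42
    45]
 [  46   43   46   56   56   66   69   66   62   65   67   56   59   41
    43]
 [  46   44   44   57   57   63   69   69   68   67   63   59   56   44
    46]
 [  45   44   47   55   57   58   62   67   66   66   54   56   58   41
    45]
 [  47   42   45   46   58   55   54   57   57   56   55   56   44   46
    44]
 [  45   43   42   47   50   57   54   56   57   58   56   45   44   45
    45]
 [  46   45   47   45   47   43   49   56   53   50   43   45   44   49
    47]
 [  44   41   44   44   48   45   44   47   46   46   45   42   44   43
    44]
 [1047   41   40   39   40   38   42   40   41   46   40   42   45   42
    40]]
marker/tube tops ok
[ 12  10  11  12 109] [314.93577982 275.58715596]
60 [[ 419.1080559  -322.33578147   60.        ]]
65 [[ 418.57722065 -321.91331756   65.        ]]
70 [[ 418.04638539 -321.49085365   70.        ]]
now 7.2667 [ 488.3 -282.3  152.8] -94.62 tilt [ 0.0046  0.0018 -1.    ] F [-0.5 -0.6 -0.3] q [-0.68  0.31 -0.1   1.15  0.    2.55] 23.706414060504663
[0.55, 0.04, -0.84] [0, 0.001, 0]
[0.55, 0.04, -0.84] [0, 0.001, 0]
[0.55, 0.04, -0.84] [0, 0.001, 0]
[0.55, 0.04, -0.84] [0, 0.001, 0]
[0.56, 0.04, -0.83] [0, 0.001, 0]
[0.56, 0.04, -0.83] [0, 0.001, 0]
[0.56, 0.04, -0.83] [0, 0.001, 0]
[0.56, 0.04, -0.83] [0, 0.001, 0]
```

Request:
{"name": "carry_out", "arguments": {"increments": [[1, [0.85, 0, -1.3], [0, 0, 0]], [1, [0.85, 0, -1.3], [0, 0, 0]], [1, [0.85, 0, -1.3], [0, 0, 0]], [1, [0.85, 0, -1.3], [0, 0, 0]], [1, [0.7, 0, -1.0], [0, 0, 0]]]}}

```text
t: 7.68
ee_pos: [421.4, -316.8, 148.0]
tcp_rot: [0.482, -0.479, 0.521, -0.517]
force: [0.9, -0.3, 0.4]
gripper_width: -0.3
```

Request:
{"name": "carry_out", "arguments": {"increments": [[1, [0, 1.5, 0], [0, 0, 0]], [1, [0, 1.5, 0], [0, 0, 0]], [1, [0, 1.0, 0], [0, 0, 0]], [1, [0, 0, 0], [0, 0, 0]], [1, [0, 0, 0], [0, 0, 0]]]}}

```text
t: 8.1
ee_pos: [417.7, -317.7, 104.8]
tcp_rot: [0.481, -0.478, 0.523, -0.517]
force: [-0.1, 0.2, 0.0]
gripper_width: -0.0
```

```bash
python3 - <<'E'
from h import *
tilt();plan([(418.3,-321.5,85,-95)],3)
p,d=robot.capture('wrist');cv2.imwrite('pics/b1.png',p[:,:,::-1])
E
```

```text
tilt fix rotvec 0.003 0 -0.009
now 8.1 [ 417.7 -317.7  104.8] -94.61 tilt [-0.0025  0.0095 -1.    ] F [-0.1  0.2  0. ] q [-0.81  0.29 -0.27  1.02  0.    2.41] -0.01581446151027763
[0.12, 0.66, 0.03] [0, 0.002, 0]
[0.12, 0.66, 0.03] [0, 0.002, 0]
[0.12, 0.66, 0.03] [0, 0.002, 0]
```

View pics/b1.png

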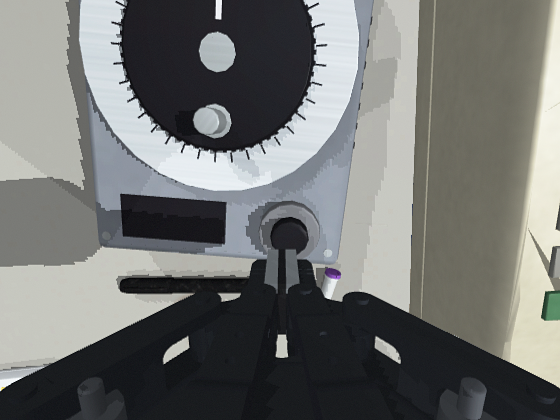

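The view shows the button at (289,233), just right of and beyond the shut fingertips at (284,250). That fits the computed offset.

Request:
{"name": "carry_out", "arguments": {"increments": [[1, [0.2, 0, 0.05], [0.002, 0, -0.005]], [1, [0.15, 0.8, 0], [0.001, 0, -0.004]], [1, [0, 1.2, 0], [0, 0, 0]], [1, [0, 0.5, 0], [0, 0, 0]], [1, [0, 0, 0], [0, 0, 0]]]}}

```text
t: 8.57
ee_pos: [419.3, -322.7, 80.3]
tcp_rot: [-0.479, 0.48, -0.518, 0.521]
force: [0.7, 0.9, 0.6]
gripper_width: -0.1
```

```bash
python3 - <<'E'
from h import *
tilt();plan([(418.3,-321.5,60,-95)],5)
E
```

```text
tilt fix rotvec -0.003 0 0.004
now 8.5667 [ 419.3 -322.7   80.3] -94.56 tilt [ 0.003  -0.0042 -1.    ] F [0.7 0.9 0.6] q [-0.81  0.31 -0.31  0.95 -0.    2.41] -0.14013970349874408
[-0.02, 0.41, -0.02] [0, 0.002, 0]
[-0.02, 0.41, -0.02] [0, 0.002, 0]
[-0.02, 0.41, -0.02] [0, 0.002, 0]
[-0.02, 0.41, -0.02] [0, 0.002, 0]
[-0.02, 0.41, -0.02] [0, 0.002, 0]
```

Request:
{"name": "carry_out", "arguments": {"increments": [[1, [-0.05, 0.5, -0.05], [0, 0, 0]], [1, [0, 0.5, 0], [0, 0, 0]], [1, [0, 0.4, 0], [0, 0, 0]], [1, [0, 0.3, 0], [0, 0, 0]], [1, [0, 0.2, 0], [0, 0, 0]]]}}

```text
t: 8.98
ee_pos: [419.5, -322.7, 61.0]
tcp_rot: [-0.479, 0.48, -0.517, 0.522]
force: [-1.7, 1.5, 5.2]
gripper_width: 0.1
```

Request:
{"name": "carry_out", "arguments": {"increments": [[1, [0, 0.2, 0], [0, 0, 0]], [1, [0, 0.2, 0], [0, 0, 0]], [1, [0, 0.1, 0], [0, 0, 0]], [1, [0, 0, 0], [0, 0, 0]], [1, [0, 0, 0], [0, 0, 0]]]}}

```text
t: 9.4
ee_pos: [419.5, -322.7, 62.5]
tcp_rot: [-0.479, 0.48, -0.515, 0.524]
force: [-0.9, 0.9, 4.1]
gripper_width: 0.2
```

Request:
{"name": "carry_out", "arguments": {"increments": [[1, [0, 0.4, 0], [0, 0, 0]], [1, [0, 0.4, 0], [0, 0, 0]], [1, [0, 0.4, 0], [0, 0, 0]], [1, [0, 0.4, 0], [0, 0, 0]], [1, [0, 0.4, 0], [0, 0, 0]]]}}

```text
t: 9.82
ee_pos: [419.9, -323.1, 60.2]
tcp_rot: [-0.479, 0.481, -0.509, 0.529]
force: [-12.8, 11.9, 49.2]
gripper_width: -0.1
```

The button is on its hard stop (z 60, force 49 N). I'll release straight up.

Request:
{"name": "carry_out", "arguments": {"increments": [[1, [0, -0.4, 0], [0, 0, 0]], [1, [0, -0.8, 0], [0, 0, 0]], [1, [0, -2, 0], [0, 0, 0]], [1, [0, -2, 0], [0, 0, 0]], [1, [0, -2, 0], [0, 0, 0]]]}}

```text
t: 10.23
ee_pos: [417.3, -319.9, 134.0]
tcp_rot: [-0.479, 0.481, -0.51, 0.528]
force: [0.3, 0.5, -0.6]
gripper_width: 0.1
```

```bash
python3 - <<'E'
from h import *
tilt();plan([(488.6,-282.5,153,-94.6)],5)
E
```

```text
tilt fix rotvec -0.017 0 0.02
now 10.2333 [ 417.3 -319.9  134. ] -94.46 tilt [ 0.0151 -0.0208 -0.9997] F [ 0.3  0.5 -0.6] q [-0.81  0.25 -0.25  1.05 -0.    2.41] 0.06121987050526095
[-0.86, -0.38, 1.36] [0, 0.0, 0]
[-0.86, -0.38, 1.36] [0, 0.0, 0]
[-0.86, -0.38, 1.36] [0, 0.0, 0]
[-0.86, -0.38, 1.36] [0, 0.0, 0]
[-0.86, -0.38, 1.36] [0, 0.0, 0]
```

Going back to the earlier viewing pose to recheck the dial and the selector.

Request:
{"name": "carry_out", "arguments": {"increments": [[1, [-0.8, -1.0, 1.3], [-0.008, 0, 0.01]], [1, [-0.8, -0.5, 1.3], [-0.008, 0, 0.01]], [1, [-0.8, 0, 1.3], [0, 0, 0]], [1, [-0.8, 0, 1.2], [0, 0, 0]], [1, [-0.5, 0, 0.8], [0, 0, 0]]]}}

```text
t: 10.65
ee_pos: [481.5, -288.9, 154.9]
tcp_rot: [-0.48, 0.479, -0.518, 0.522]
force: [-0.3, 0.3, -0.2]
gripper_width: 0.0
```

Request:
{"name": "carry_out", "arguments": {"increments": [[1, [0, 0, 0], [0, 0, 0]], [1, [0, 0, 0], [0, 0, 0]], [1, [0, 0, 0], [0, 0, 0]], [1, [0, 0, 0], [0, 0, 0]], [1, [0, 0, 0], [0, 0, 0]]]}}

```text
t: 11.07
ee_pos: [481.3, -288.5, 153.4]
tcp_rot: [-0.48, 0.48, -0.518, 0.521]
force: [-0.7, -0.5, 0.5]
gripper_width: 0.2
```

```bash
python3 al.py a2 2>&1 | head -4; tail -1 /dev/null
```

```text
[ 481.30013051 -288.4827977   153.38227662] [-0.69  0.31 -0.11  1.15 -0.    2.53]
wrist [ 526.23516468 -289.51081018] 52.71992464183179 343 [[77.75, -10.34, -9.79, 7.42]] [[31.31, -10.47, -10.05, 3.2]]
mark dir -10.098207092128412 line dir -10.41840974155025 resid 0.16322467642473482 0.03175859193062641 y at x=49: mark -8.927077469492696 line -9.062152306182918 mark lateral at line mid x=67: 0.237810255907009
Traceback (most recent call last):
```

View pics/a2_wrist.png

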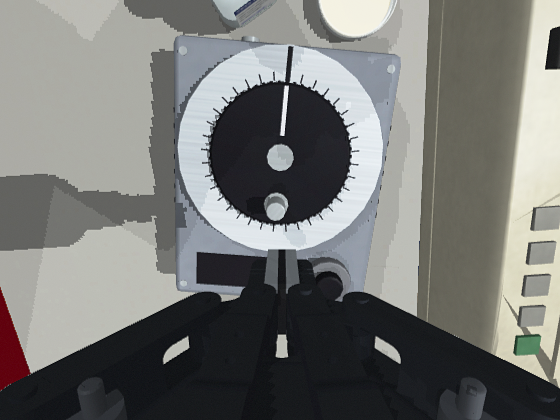

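The view shows the white mark (285,110) in line with the long line (290,65). The selector hasn't moved, and nothing is touching it. Handing in.

```bash
python3 - <<'E'
from h import *
s=robot.read_state();p,d=robot.capture('wrist');K,W=cam('wrist',s)
v,u=275,330;D=d[v-4:v+5,u-4:u+5];print('btn z',[round(float((W@np.r_[np.linalg.inv(K)@[x,y,1]*d[y,x],1])[2]),1) for x,y in((330,280),(328,285),(334,283))])
print(robot.hand_in())
E
```

```text
btn z [68.1, 66.9, 66.2]
the job is handed in; nothing more can be done
None
```

I pushed the dial clockwise by its stud, through about 93°, until the white mark met the long line. I then backed the fingers off, pressed the store button down to its stop and let it come back up. The job is handed in, at about 11 s of the 64 s allowed.

- **Alignment:** after the press, the wrist camera put the mark 0.1–0.3 mm (at most about 0.3°) from the line.
- **Selector:** the dial centre read the same before and after the press to within 0.15 mm, and the collar line stayed at about -10.5°.
- **Button:** it bottomed out at z ≈ 60 mm and was back up at z ≈ 66–68 mm, against about 66 mm before.
- **Force:** the press peaked higher than I wanted, at about 49 N down and 17 N sideways. It was brief and moved nothing I could measure.
- **Two-stage press:** my first push reached only about 61–62.5 mm at 4–5 N, so I pushed deeper without letting go.
- **Not checked:** the arm blocked the top camera, so there was no second view of the final alignment. I did not re-measure the bottle, dish, marker and tube at the end. The tool stayed clear of them throughout.

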